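# Tip two crates to find the stamped one and push it to the dispatch rail

### The arm

A 6-joint arm with a two-finger parallel gripper is mounted at the origin on a cart in front of the work surface, level with it; the furniture and walls round the work are solid. World frame = base frame: x ahead of the robot, y to its left, z up, the work surface at z = 0. Lengths are in mm, angles in rad, forces in N, time in s.
With the tool pointing down it reaches from about 275 to 850 mm from the base axis. Payload 5.2 kg.
Tool frame: the origin (TCP) lies at the very end of the fingers, on their centre line; the grasp point (between the pads) lies 19 mm behind it; z points along the fingers, y is the direction in which the jaws open and shut (so a half turn about z gives the same grasp; the last joint's range is limited). The gripper opens to 85 mm and grips with 20 to 120 N. Pads are 22 mm wide; open, the fingers measure 114 mm over their backs; the gripper's body (76 mm by 85 mm) begins 54 mm behind the grasp point. The pads swing forward as they close: fully open they stand 13 mm farther back than shut.
Start: joints at [-1.494, 0.259, 1.535, -0, 1.348, -0.203], TCP at [151.911, -528.61, 231.31] pointing down, gripper open.
Joint ranges: [-3.14, 3.14], [-0.91, 2.08], [0.19, 2.58], [-1.22, 4.36], [0.22, 2.71], [-3.12, 3.12]. Speed limits (rad/s): [2.57, 2.57, 3.14, 3.14, 3.14, 3.14].

### API

Orientations are given as a unit quaternion [w, x, y, z].
In Python, from bench import r, cams gives the robot as it stands.
- The arm moves only by the shell command python3 -m crank 'ROWS' [OPENING] [FORCE]. ROWS is JSON, a list of rows, each a list of 6 numbers: the shift along the world's x, y, z normalised to -1 to 1, where 1 is 0.25 m, then the turn, a rotation vector about the world's x, y, z normalised to -1 to 1, where 1 is 0.5 rad. In form: [[dx, dy, dz, wx, wy, wz], ...]. A call has 1 to 20 rows; each row is the pose to reach, as a shift and turn from the pose measured when the call began; what a row does not reach only later rows make up. A row lasts 1/10 s, in which the tool goes at most 50 mm and 8.59 degrees, less where a joint would pass 70% of its speed; a pose out of reach is approached as far as the arm can. A call with a number of a shift or a turn outside -1 to 1 is refused whole. A call with a gripper value outside its range is refused whole. OPENING is the opening, from 0 (shut) to 1 (fully open), set as the call begins (- or left out, the last holds). The fingers move at their own pace and stop on an object; FORCE is the grip in N (left out, the last holds). Time passes only in rows, so rows that repeat a pose let the fingers close. It gives the time, the measured TCP pose, the force and the opening at its end, in the units of the state.
- r.get_obs(): the state, without advancing time (a new reading comes with each control period).
- cams.capture(name): name is "scene" or "top"; returns the picture (420x560x3 uint8, blue, green, red); there is no depth.
- cams.get_calibration(name): a dict with "intrinsics" (3x3 intrinsics, pixels), "origin" and "rotation" of the camera in the world. Camera axes: x right, y up, looking along -z (the intrinsics and any distortion apply to the point x, -y, -z); pixel columns grow to the right and rows downward; lengths in mm; the calibration is good to about 2 mm. A picture is of the moment at which its call begins. get_calibration takes no time and is no camera call.
- r.hand_in(): hands the job in, once; it reports no verdict.
The state is a dict: "time": time; "qpos": joint angles; "joint_vel": joint speeds; "joint_efforts": joint torques, N m; "eef_pos": TCP position; "tool_rot": TCP orientation; "force": force on the tool from outside, world axes, zero at the start; "moment": the same for the moment, N m; "finger_gap": finger opening in mm.
Only numpy, scipy, OpenCV 4.12 (cv2) and the standard library are available. Lean on these libraries where they do the work, as an engineer would, in place of code of your own. Each camera call takes 0.05 s, during which the arm holds its last target. There are 200 camera calls.

### The job

Two closed plywood crates look alike, but only one carries the inspector's round stamp on its underside. Tip each of them over, away from you, so that it lies on its back with the underside facing you; only when both lie so, push the stamped one, still on its back, forward until its lid is flush along the dispatch rail, and leave the other on its back, clear of the rail. Push with the fingertips only: neither crate may be lifted or carried, and the rings, plug and step block around stay where they are.

Things in the scene. Friction and masses are not known exactly. Their poses are not given: they have to be found in the camera images.
- crate_1: the stamped crate: closed plywood box with light battens, 80 mm deep (x), 84 wide (y), 110 high (z) with its feet, about 0.5 kg, evenly filled. Its bare-wood underside has a black round stamp: a 58 mm ring with a six-armed star. Starts upright, left or right; front (-x, two flat steel clasps) to the robot, back (+x) to the rail. Origin: centre of the footprint, at the feet's lower ends
- crate_2: the other crate, same make, size, weight and frame, but its underside is bare. A push high on the front (about 90 mm up) tips a crate over its back feet; it balances near 35 degrees, then falls on its back by itself. There it is 80 mm high, 110 long, its x points down, its underside faces the robot and its lid the rail
- crate_1_mid (a point): the middle of crate_1, 55 mm above its origin along its z; about 40 mm above the worktop when on its back
- crate_2_mid (a point): the middle of crate_2, likewise
- crate_1_top (a point): the centre of crate_1's flat lid, 110 mm from its origin along its z: the face that goes to the rail. The wood slides on the worktop (friction about 0.6)
- crate_2_top (a point): the centre of crate_2's lid, likewise
- crate_1_base (a point): the centre of crate_1's underside panel, of the stamp, 8 mm from its origin along its z. Four round rubber feet, 16 mm across, 8 mm high, stand out from this panel, centres 31 mm fore and aft (x) and 33 mm to either side (y); they grip the worktop well (friction about 1)
- dispatch_rail: the dispatch rail: aluminium angle screwed to the worktop beyond the crates, 260 mm long (its y), 34 mm high, its flat face towards the robot and the crates. Origin: at the foot of that face, mid-length; x points away from the crates, square to the face (the way the crate is pushed), z up
- setting_ring_3: plain steel setting ring, 60 mm across, 20 mm high, left of the gauge station that stands left of the crates; leave alone. Origin: centre of its underside
- setting_ring_2: plain steel setting ring, 42 mm across, 16 mm high, between the left crate and the gauge station on its left; leave alone. Origin: centre of its underside
- yellow_plug_1: yellow plug with dark ends lying on its side, 32 x 60 x 33 mm high, to the right of the crates; leave alone. Origin: centre of its underside
- step_block: aluminium step block, 30 x 80 mm, 42 mm high at the tall end, near the right edge of the worktop; leave alone. Origin: centre of its underside

How it is judged (in metres and radians):
On the way, in this order (a step that is already met when the one before it is completed fails the run):
1. one crate lies at rest on its back, underside towards the robot (((angle between crate_1's own x axis and vertical above 2.95 rad and linear speed of crate_1 below 0.02 m/s) or (angle between crate_2's own x axis and vertical above 2.95 rad and linear speed of crate_2 below 0.02 m/s))), for 0.2 s.
2. both crates lie at rest on their backs (angle between each of crate_1, crate_2's own x axis and vertical above 2.95 rad and linear speed of each of crate_1, crate_2 below 0.02 m/s), for 0.2 s.
3. the stamped crate lies flush along the rail (x of crate_1_top in the frame of dispatch_rail between -0.007 and 0.012 m and y of crate_1_top in the frame of dispatch_rail between -0.1 and 0.1 m and angle between the z axis of crate_1 and the x axis of dispatch_rail, either way round below 0.09 rad), for 0.2 s.
At the end, for the whole second after the job is handed in: both crates at rest on their backs (within about 11 degrees); the stamped one's lid within 7 mm of the rail's face at its centre, square to it within 5 degrees, its centre at least 30 mm inside either end of the rail; the other's lid centre at least 15 mm short of the rail's face (all of step 2 and all of step 3 and x of crate_2_top in the frame of dispatch_rail below -0.015 m); the robot touches nothing.
It fails at once if a crate is lifted or carried (its middle more than 92 mm above the worktop; tipping takes it to about 70 mm) (height (world z) of any of crate_1_mid, crate_2_mid above 0.092 m).
It fails at once if the unstamped crate is pushed to the rail (x of crate_2_top in the frame of dispatch_rail above -0.01 m).
It fails at once if a setting ring, the plug or the step block is shifted by more than 25 mm (distance of any of setting_ring_3, setting_ring_2, yellow_plug_1, step_block from where it was at the start of the episode above 0.025 m).
It also fails if it takes over 58 s, if anything falls off the work surface, if the arm or the gripper's body presses on something with over 40 N, if the wrist force passes 120 N, or if a joint passes its speed limit or range.

## Working session

There is one attempt and no reset: what is moved stays moved. The work goes in short steps, Python scripts to look and compute and a shell command to move; the robot and the scene stay as the last step left them, time stands still between calls to the robot, and variables do not carry over. Pictures are saved under pics/ and viewed, about 8 in all and at most 12, crops included, and the job is handed in when it is done.

```bash
mkdir -p pics; ls; cat > h.py <<'E'
import numpy as np, cv2
from bench import r, cams
def ray(n,u,v):
    c=cams.get_calibration(n);K=np.array(c["intrinsics"]);R=np.array(c["rotation"]);o=np.array(c["origin"])
    d=np.linalg.inv(K)@[u,v,1];return o,R@[d[0],-d[1],-d[2]]
def onz(n,u,v,z=0):
    o,d=ray(n,u,v);return o+d*(z-o[2])/d[2]
def proj(n,p):
    c=cams.get_calibration(n);K=np.array(c["intrinsics"]);R=np.array(c["rotation"]);o=np.array(c["origin"])
    q=R.T@(np.array(p)-o);w=K@[q[0],-q[1],-q[2]];return w[:2]/w[2]
E
python3 - <<'E'
from h import *
for n in("scene","top"):
    print(cams.get_calibration(n)); cv2.imwrite(f"pics/{n}0.png",cams.capture(n))
print(r.get_obs())
E
```

```text
pics
{'intrinsics': array([[503.60875296,   0.        , 277.16736805],
       [  0.        , 503.60875296, 209.07289209],
       [  0.        ,   0.        ,   1.        ]]), 'origin': array([-244.72539563, -917.40201819,  986.0557221 ]), 'rotation': array([ 0.83991979,  0.38789071, -0.15528716, -0.34635449])}
{'intrinsics': array([[509.21507044,   0.        , 276.66559225],
       [  0.        , 509.21507044, 206.02020488],
       [  0.        ,   0.        ,   1.        ]]), 'origin': array([ 284.69702626, -194.35105818, 1131.79420127]), 'rotation': array([ 0.70488969,  0.0795403 , -0.05862742, -0.70240066])}
{'time': 0.1, 'qpos': array([-1.49379682e+00,  2.59280598e-01,  1.53600945e+00,  1.73059084e-05,
        1.34795619e+00, -2.02776909e-01]), 'joint_vel': array([ 0.00017353, -0.00155022, -0.00441834,  0.00022499,  0.00067914,
       -0.00033041]), 'joint_efforts': array([ 2.58065200e-03, -4.46968460e+01, -2.91250902e+01, -9.41429471e-05,
        6.30728566e-03, -1.54690298e-05]), 'eef_pos': array([ 151.88079439, -528.11978282,  230.53779321]), 'tool_rot': array([-8.24625487e-04,  9.90231519e-01,  1.39430469e-01,  6.03822278e-05]), 'force': array([ 1.01431991, -0.25724117, -0.40173955]), 'moment': array([0.00109708, 0.0302351 , 0.02802789]), 'finger_gap': 85.30113155388855}
```

View pics/top0.png

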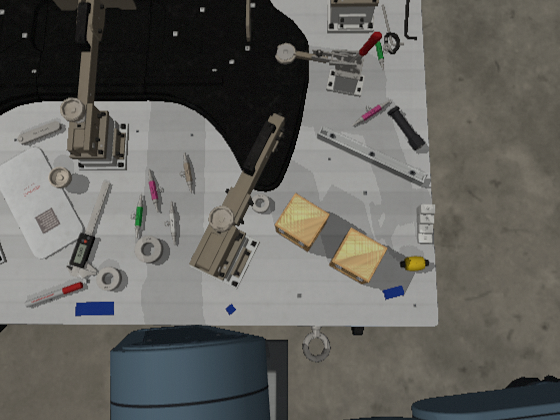

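View pics/scene0.png

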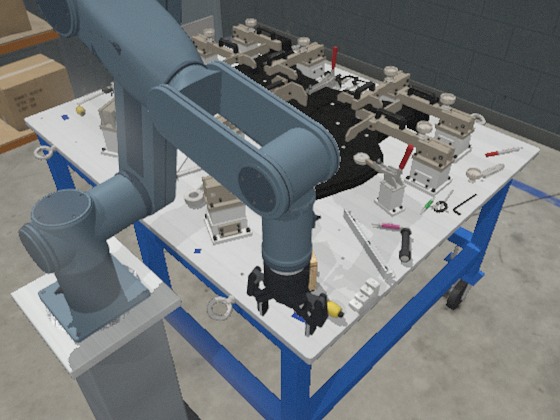

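Top view: crates (lids) at about (302,222) and (358,255); the rail runs (318,130) to (428,183); ring 2 is at (261,203) and the plug at (414,264). The scene view is blocked by the arm. Next I'll turn the pixels into positions.

```bash
cat > h.py <<'E'
import numpy as np, cv2
from scipy.spatial.transform import Rotation
from bench import r, cams
def cal(n):
    c=cams.get_calibration(n)
    return np.array(c["intrinsics"]),Rotation.from_quat(c["rotation"],scalar_first=True).as_matrix(),np.array(c["origin"])
def onz(n,u,v,z=0):
    K,R,o=cal(n);d=np.linalg.inv(K)@[u,v,1];d=R@[d[0],-d[1],-d[2]]
    return o+d*(z-o[2])/d[2]
def proj(n,p):
    K,R,o=cal(n);q=R.T@(np.array(p)-o);w=K@[q[0],-q[1],-q[2]];return w[:2]/w[2]
E
python3 - <<'E'
from h import *
im=cv2.imread("pics/top0.png");print(proj("top",[0,0,0]),proj("top",[500,-300,0]))
hsv=cv2.cvtColor(im,cv2.COLOR_BGR2HSV)
m=cv2.inRange(hsv,(10,40,170),(32,200,255));m[:150]=0;m[:,:265]=0;m[:,395:]=0
m=cv2.morphologyEx(m,cv2.MORPH_OPEN,np.ones((5,5)))
for c in cv2.findContours(m,0,2)[0]:
    if cv2.contourArea(c)<400: continue
    rc=cv2.minAreaRect(c);b=cv2.boxPoints(rc);P=np.array([onz("top",*p,110)[:2] for p in b])
    print(rc,P.round(),P.mean(0).round(1),np.linalg.norm(P-np.roll(P,1,0),axis=1).round(1))
    for i in range(4): e=P[i]-P[i-1];print(np.degrees(np.arctan2(e[1],e[0])).round(1),end=' ')
    print()
cv2.imwrite("pics/crop.png",cv2.resize(im[110:300,250:440],None,fx=3.15,fy=3.15,interpolation=cv2.INTER_CUBIC))
E
```

```text
[198.292805   445.83350846] [338.69830392 210.01123875]
((359.0071716308594, 254.25413513183594), (41.310394287109375, 37.545814514160156), 29.981637954711914) [[ 377. -274.]
 [ 443. -313.]
 [ 401. -383.]
 [ 336. -344.]] [ 389.4 -328.6] [80.9 76.3 81.8 75.6]
59.9 -30.5 -120.6 148.8 
((301.971923828125, 219.54495239257812), (39.11392593383789, 36.78192901611328), 32.0053825378418) [[ 448. -161.]
 [ 513. -201.]
 [ 470. -269.]
 [ 406. -229.]] [ 459.6 -214.9] [79.2 76.1 80.  75.3]
57.9 -31.4 -122.7 147.9
```

View pics/crop.png

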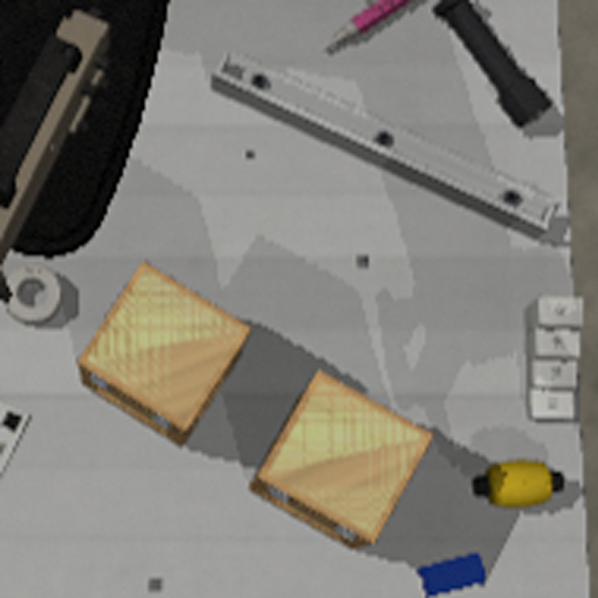

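Crop: lower edge of the rail face runs from about (212,87) to (548,242) in crop pixels. The lids are unoccluded and about 60 mm from the rings and plug.

```bash
cat >> h.py <<'E'
A=onz("top",250+212/3.15,110+87/3.15)[:2];B=onz("top",250+548/3.15,110+242/3.15)[:2]
RC=(A+B)/2;t=(B-A)/np.linalg.norm(B-A);N=np.array([-t[1],t[0]])   # N away from the robot
E
python3 - <<'E'
from h import *
print(A,B,np.linalg.norm(A-B),RC,N,"rail yaw",np.degrees(np.arctan2(N[1],N[0])))
# upper front edge at z=34
a=onz("top",250+212/3.15,110+75/3.15,34)[:2];b=onz("top",250+545/3.15,110+224/3.15,34)[:2];print(a,b,np.linalg.norm(a-b))
d=np.array([np.cos(np.radians(-31)),np.sin(np.radians(-31))])
for c in ([389.4,-328.6],[459.6,-214.9]):
    c=np.array(c);lid=c+149*d
    print("rail frame centre",(c-RC)@N,(c-RC)@-t,"lid after",(lid-RC)@N,(lid-RC)@-t,"pre",c-d*81,"touch",c-d*51)
E
```

```text
[ 671.15697791 -253.39642369] [ 553.60762197 -493.39569731] 267.2405328923791 [ 612.38229994 -373.3960605 ] [ 0.89806464 -0.4398635 ] rail yaw -26.09517217659358
[ 668.5520794  -251.70462068] [ 558.45084746 -482.97137582] 256.1378404439636
rail frame centre -219.95667139533975 -57.85201666010436 lid after -71.50229519516881 -70.59164722845782 pre [ 319.96944864 -286.88191593] touch [ 345.68446766 -302.33305818]
rail frame centre -206.92501335540288 75.13635083393686 lid after -58.47063715523193 62.39672026558338 pre [ 390.16944864 -173.18191593] touch [ 415.88446766 -188.63305818]
```

```bash
python3 -m crank '[[0.12,0.17,0,0,0,-0.2],[0.24,0.34,0,0,0,-0.4],[0.36,0.52,0,0,0,-0.6],[0.48,0.69,0,0,0,-0.8],[0.58,0.83,0,0,0,-1],[0.67,0.964,0,0,0,-1],[0.67,0.964,0,0,0,-1],[0.67,0.964,0,0,0,-1]]' 0.12 20; python3 -m crank '[[0,0,-0.1,0,0,-0.2],[0,0,-0.25,0,0,-0.4],[0,0,-0.4,0,0,-0.64],[0,0,-0.55,0,0,-0.64],[0,0,-0.55,0,0,-0.64],[0,0,-0.55,0,0,-0.64]]'
```

```text
time: 0.9
eef_pos: [319.8, -286.3, 230.5]
tool_rot: [-0.001, 0.994, -0.108, 0.0]
force: [-0.1, -0.1, 0.4]
finger_gap: 10.1
time: 1.5
eef_pos: [319.1, -287.2, 93.1]
tool_rot: [-0.001, 0.964, -0.266, -0.0]
force: [-0.5, -0.7, -0.3]
finger_gap: 10.2
```

```bash
python3 -m crank '[[0.034,-0.021,-0.01,0,0,0],[0.069,-0.041,-0.01,0,0,0],[0.086,-0.052,-0.01,0,0,0],[0.103,-0.062,-0.01,0,0,0],[0.12,-0.072,-0.01,0,0,0],[0.137,-0.082,-0.01,0,0,0],[0.154,-0.093,-0.01,0,0,0],[0.171,-0.103,0,0,0,0],[0.189,-0.113,0.01,0,0,0],[0.206,-0.124,0.02,0,0,0]]'; python3 - <<'E'
from h import *
cv2.imwrite("pics/t1.png",cv2.resize(cams.capture("top")[110:300,250:440],None,fx=3,fy=3))
E
```

```text
time: 2.5
eef_pos: [370.1, -317.1, 98.6]
tool_rot: [-0.002, 0.964, -0.266, -0.002]
force: [-2.3, 3.0, 5.1]
finger_gap: 10.2
```

View pics/t1.png

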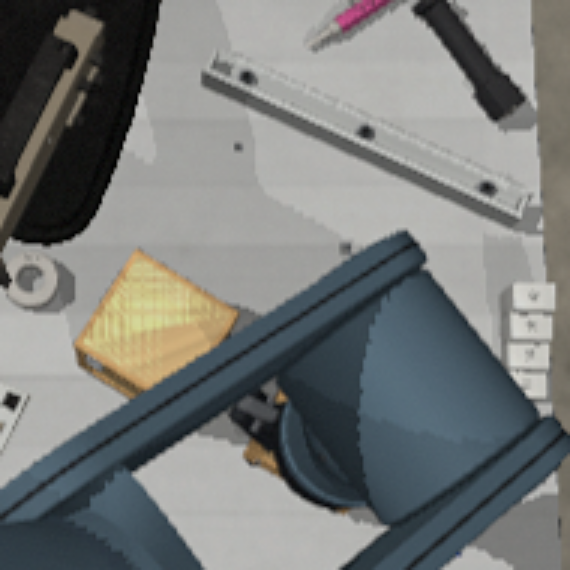

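The arm hides the crate, but contact shows in the force (about 6 N, partly upward), as expected while tipping. I'll continue past the balance point.

```bash
python3 -m crank '[[0.017,-0.01,0.01,0,0,0],[0.034,-0.021,0.02,0,0,0],[0.051,-0.031,0.03,0,0,0],[0.069,-0.041,0.03,0,0,0],[0.086,-0.052,0.04,0,0,0],[0.103,-0.062,0.04,0,0,0],[0.103,-0.062,0.04,0,0,0],[0.103,-0.062,0.04,0,0,0],[0.103,-0.062,0.04,0,0,0]]'
```

```text
time: 3.45
eef_pos: [396.7, -333.5, 108.9]
tool_rot: [-0.001, 0.964, -0.266, -0.001]
force: [-0.0, 0.6, -0.3]
finger_gap: 10.3
```

```bash
python3 -m crank '[[-0.08,0.05,0.1,0,0,0],[-0.15,0.1,0.25,0,0,0],[-0.17,0.25,0.36,0,0,0],[-0.14,0.4,0.36,0,0,0],[-0.1,0.55,0.36,0,0,0],[-0.036,0.645,0.36,0,0,0],[-0.036,0.645,0.25,0,0,0],[-0.036,0.645,0.1,0,0,0],[-0.036,0.645,-0.06,0,0,0],[-0.036,0.645,-0.06,0,0,0],[-0.036,0.645,-0.06,0,0,0]]'; python3 - <<'E'
from h import *
cv2.imwrite("pics/t2.png",cv2.resize(cams.capture("top")[110:300,250:440],None,fx=3,fy=3))
E
```

```text
time: 4.55
eef_pos: [387.4, -172.1, 94.1]
tool_rot: [-0.002, 0.964, -0.266, -0.001]
force: [1.1, -0.3, 0.3]
finger_gap: 10.1
```

View pics/t2.png

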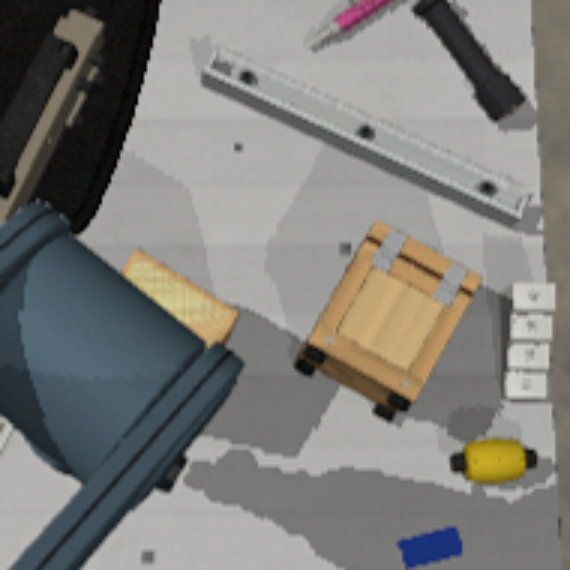

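The right crate lies on its back (feet at (310,360) and (390,405) in the crop), well short of the rail. Next, the left one in the same way.

```bash
python3 -m crank '[[0.034,-0.021,-0.01,0,0,0],[0.069,-0.041,-0.01,0,0,0],[0.086,-0.052,-0.01,0,0,0],[0.103,-0.062,-0.01,0,0,0],[0.12,-0.072,-0.01,0,0,0],[0.137,-0.082,-0.01,0,0,0],[0.154,-0.093,-0.01,0,0,0],[0.171,-0.103,0,0,0,0],[0.189,-0.113,0.01,0,0,0],[0.206,-0.124,0.02,0,0,0],[0.223,-0.134,0.03,0,0,0],[0.24,-0.144,0.04,0,0,0],[0.257,-0.155,0.05,0,0,0],[0.275,-0.165,0.05,0,0,0],[0.292,-0.175,0.06,0,0,0],[0.309,-0.185,0.06,0,0,0],[0.309,-0.185,0.06,0,0,0],[0.309,-0.185,0.06,0,0,0],[0.309,-0.185,0.06,0,0,0]]'; python3 -m crank '[[-0.08,0.05,0.1,0,0,0],[-0.2,0.15,0.25,0,0,0],[-0.4,0.3,0.36,0,0,0],[-0.55,0.4,0.36,0,0,0],[-0.6,0.6,0.36,0,0,0],[-0.6,0.8,0.36,0,0,0],[-0.6,0.9,0.36,0,0,0],[-0.6,0.9,0.36,0,0,0]]'; python3 - <<'E'
from h import *
a=cams.capture("top");b=cams.capture("scene");cv2.imwrite("pics/top3.png",a);cv2.imwrite("pics/scene3.png",b)
x=cv2.resize(a[110:300,250:440],None,fx=3,fy=3)
cv2.imwrite("pics/t3.png",x);u=proj("scene",[450,-290,30]).astype(int);print(u)
E
```

```text
time: 6.5
eef_pos: [465.4, -218.9, 109.9]
tool_rot: [-0.001, 0.964, -0.266, -0.0]
force: [-0.1, -0.5, 0.9]
finger_gap: 10.2
time: 7.3
eef_pos: [313.9, 10.2, 200.0]
tool_rot: [-0.002, 0.965, -0.263, -0.0]
force: [-0.2, -0.8, 0.4]
finger_gap: 10.3
[300 253]
```

View pics/t3.png

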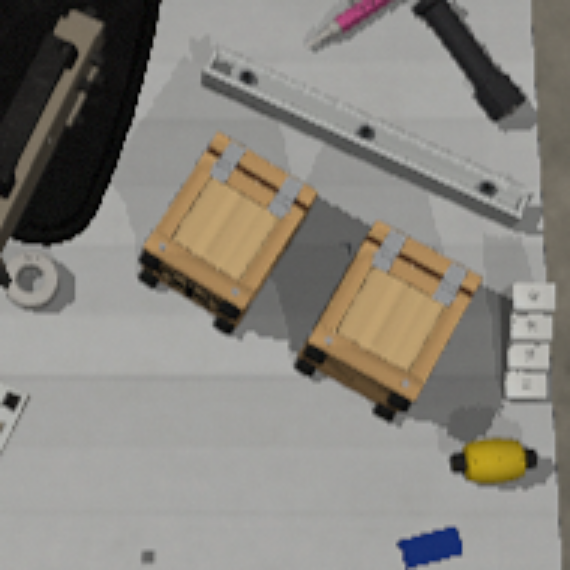

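Both lie on their backs. The left crate's underside shows a dark pattern around (190,290) in the crop, while the right one (355,385) looks bare. I'll measure the left crate's pose from its top-face corners and enlarge both undersides.

```bash
python3 - <<'E'
from h import *
f=lambda u,v,z:onz("top",250+u/3,110+v/3,z)[:2]
im=cv2.imread("pics/top3.png");out=[]
for nm,q in(("L",[(218,133),(315,190),(240,310),(145,243)]),("R",[(378,222),(481,280),(410,400),(310,345)])):
    P=np.array([f(*p,80) for p in q]);lid=(P[0]+P[1])/2;base=(P[2]+P[3])/2;x=lid-base
    print(nm,"lid",lid.round(1),"rail x",((lid-RC)@N).round(1),"y",((lid-RC)@-t).round(1),"base",base.round(1),"len",np.linalg.norm(x).round(1),"w",np.linalg.norm(P[0]-P[1]).round(1),np.linalg.norm(P[2]-P[3]).round(1),"yaw",np.degrees(np.arctan2(x[1],x[0])).round(1))
    d=x/np.linalg.norm(x);s=np.array([-d[1],d[0]]);b=lid-102*d
    c=np.float32([proj("top",[*(b+s*o),z]) for o,z in((42,80),(-42,80),(-42,0),(42,0))])
    out.append(cv2.warpPerspective(im,cv2.getPerspectiveTransform(c,np.float32([(0,0),(300,0),(300,286),(0,286)])),(300,286),flags=cv2.INTER_CUBIC))
cv2.imwrite("pics/und.png",np.hstack(out))
E
```

```text
L lid [ 585.2 -294.4] rail x -59.2 y 59.0 base [ 501.7 -241.2] len 99.0 w 80.1 81.7 yaw -32.5
R lid [ 520.  -407.1] rail x -68.2 y -70.9 base [ 434.  -356.2] len 100.0 w 81.6 77.7 yaw -30.6
```

View pics/und.png

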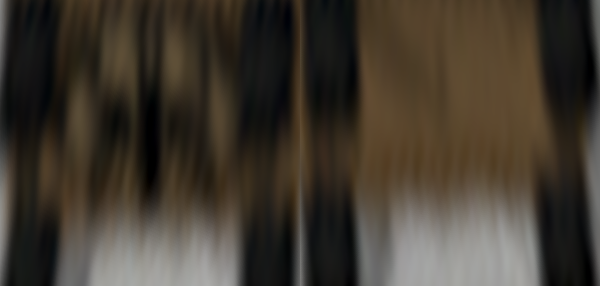

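The left crate carries the stamp (dark star pattern); the right one is bare wood. I'll push the left crate with the tool turned square to the rail, first positioning behind its underside.

```bash
python3 -m crank '[[0.1,-0.16,0,0,0,0.05],[0.2,-0.32,0,0,0,0.1],[0.3,-0.48,0,0,0,0.18],[0.4,-0.64,0,0,0,0.18],[0.5,-0.8,0,0,0,0.18],[0.578,-0.928,0,0,0,0.18],[0.578,-0.928,-0.1,0,0,0.18],[0.578,-0.928,-0.25,0,0,0.18],[0.578,-0.928,-0.4,0,0,0.18],[0.578,-0.928,-0.55,0,0,0.18],[0.578,-0.928,-0.66,0,0,0.18],[0.578,-0.928,-0.66,0,0,0.18],[0.578,-0.928,-0.66,0,0,0.18]]'
```

```text
time: 8.7
eef_pos: [459.3, -226.9, 34.9]
tool_rot: [-0.001, 0.975, -0.221, -0.0]
force: [-0.3, 0.3, 0.4]
finger_gap: 10.4
```

```bash
python3 -m crank '[[0,0.018,0,0,0,0],[0.036,0,0,0,0,0],[0.072,-0.017,0,0,0,0],[0.09,-0.026,0,0,0,0],[0.108,-0.035,0,0,0,0],[0.126,-0.043,0,0,0,0],[0.144,-0.052,0,0,0,0],[0.162,-0.061,0,0,0,0],[0.18,-0.07,0,0,0,0],[0.198,-0.078,0,0,0,0],[0.216,-0.087,0,0,0,0],[0.234,-0.096,0,0,0,0],[0.252,-0.105,0,0,0,0],[0.27,-0.114,0,0,0,0],[0.288,-0.122,0,0,0,0],[0.288,-0.122,0,0,0,0],[0.288,-0.122,0,0,0,0]]';  python3 - <<'E'
from h import *
cv2.imwrite("pics/t4.png",cv2.resize(cams.capture("top")[110:300,250:440],None,fx=3,fy=3))
E
```

```text
time: 10.4
eef_pos: [530.9, -256.9, 34.7]
tool_rot: [-0.001, 0.975, -0.221, -0.001]
force: [-3.0, 3.1, 2.3]
finger_gap: 10.5
```

View pics/t4.png

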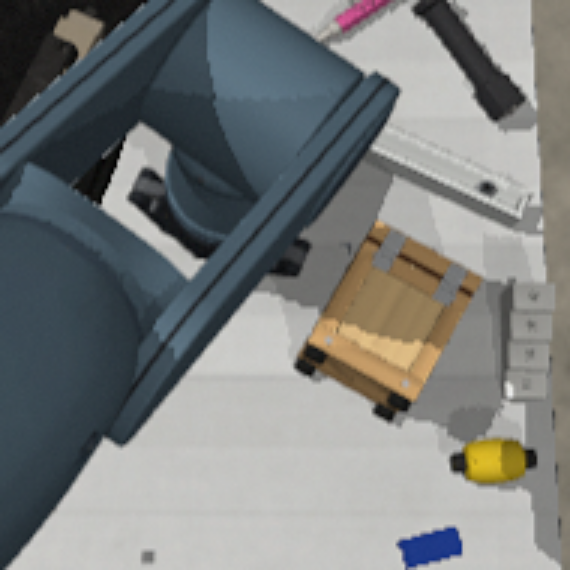

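The arm hides the pushed crate; the right crate is undisturbed. About 11 mm should remain, so I'll continue in small steps and watch the force.

```bash
python3 -m crank '[[0.009,-0.004,0,0,0,0],[0.018,-0.009,0,0,0,0],[0.025,-0.012,0,0,0,0],[0.025,-0.012,0,0,0,0]]'; python3 -m crank '[[0.007,-0.0035,0,0,0,0],[0.014,-0.007,0,0,0,0],[0.014,-0.007,0,0,0,0]]';python3 -m crank '[[0.007,-0.0035,0,0,0,0],[0.014,-0.007,0,0,0,0],[0.014,-0.007,0,0,0,0]]'
```

```text
time: 10.85
eef_pos: [534.8, -258.4, 34.6]
tool_rot: [-0.002, 0.975, -0.221, -0.004]
force: [-9.8, 4.6, 7.9]
finger_gap: 10.2
time: 11.15
eef_pos: [534.6, -258.2, 34.7]
tool_rot: [-0.003, 0.975, -0.221, -0.008]
force: [-14.4, 6.2, 12.4]
finger_gap: 10.1
time: 11.45
eef_pos: [534.4, -258.0, 34.8]
tool_rot: [-0.004, 0.975, -0.22, -0.012]
force: [-15.1, 5.8, 12.0]
finger_gap: 10.2
```

Stalled with rising force, so it is at the rail. I'll back off, clear the view and check.

```bash
python3 -m crank '[[-0.036,0.0175,0,0,0,0],[-0.1,0.05,0,0,0,0],[-0.2,0.1,0,0,0,0],[-0.28,0.13,0.1,0,0,0],[-0.3,0.15,0.3,0,0,0],[-0.3,0.15,0.5,0,0,0],[-0.3,0.15,0.66,0,0,0],[-0.4,0.3,0.66,0,0,0],[-0.5,0.45,0.66,0,0,0],[-0.6,0.6,0.66,0,0,0],[-0.7,0.75,0.66,0,0,0],[-0.8,0.9,0.66,0,0,0],[-0.8,0.98,0.66,0,0,0],[-0.8,0.98,0.66,0,0,0]]'; python3 - <<'E'
from h import *
a=cams.capture("top");cv2.imwrite("pics/top5.png",a)
cv2.imwrite("pics/t5.png",cv2.resize(a[120:270,270:420],None,fx=4,fy=4,interpolation=cv2.INTER_CUBIC))
E
```

```text
time: 12.85
eef_pos: [334.0, -11.1, 200.1]
tool_rot: [-0.004, 0.976, -0.219, -0.01]
force: [0.9, -0.5, -0.0]
finger_gap: 10.0
```

View pics/t5.png

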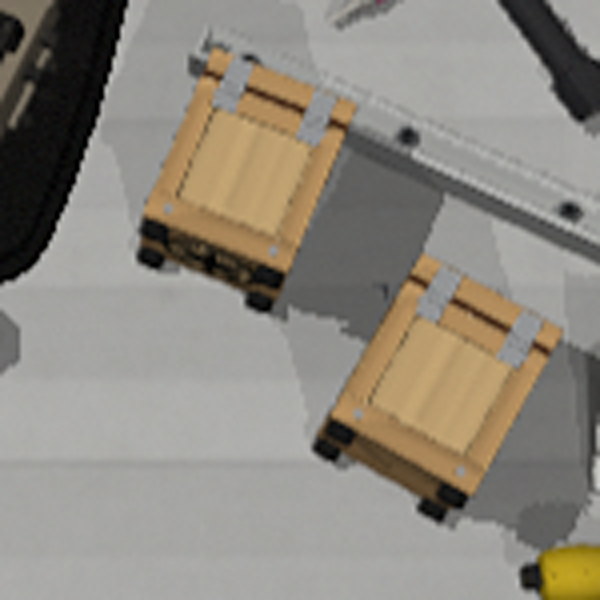

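The stamped crate's lid edge runs (210,47) to (357,103), against the rail near its left end; the stamp is visible at (210,255). Now the numbers: gap, squareness and y margin.

```bash
python3 - <<'E'
from h import *
f=lambda u,v,z:onz("top",270+u/4,120+v/4,z)[:2]
deg=lambda e:np.degrees(np.arctan2(e[1],e[0])).round(1)
P=[f(*p,80) for p in[(210,47),(357,103),(283,262),(145,217)]]
lid=(P[0]+P[1])/2;x=lid-(P[2]+P[3])/2;e=P[0]-P[1]
print(lid,"rail xy",(lid-RC)@N,(lid-RC)@-t,"yaw axis",deg(x),"from lid edge",deg(e)-90,"w",np.linalg.norm(e),"rail",deg(N))
# side edges
print("sides",deg(P[0]-P[3]),deg(P[1]-P[2]),"corners rail x",[(p-RC)@N for p in P[:2]])
# rail refined: left end top corner & face line top from crops (z=34)
a=onz("top",250+212/3.15,110+75/3.15,34)[:2];b=onz("top",250+545/3.15,110+224/3.15,34)[:2]
n=np.array([b[1]-a[1],-(b-a)[0]]);n/=np.linalg.norm(n);n*=np.sign(n[0]);print("top-edge rail yaw",deg(n),"lid x",(lid-(a+b)/2)@n)
print("tcp stall rail x",(np.array([534.4,-258])-RC)@N)
E
```

```text
[ 641.16981057 -299.75018284] rail xy -6.541088013842707 78.80133394841222 yaw axis -22.8 from lid edge -22.099999999999994 w 84.59173603607859 rail -26.1
sides -20.6 -25.2 corners rail x [np.float64(-9.470355232878603), np.float64(-3.611820794806933)]
top-edge rail yaw -25.5 lid x -4.070983332999724
tcp stall rail x -120.79166128229475
```

Gap about 4–6 mm at the lid centre, and the crate is turned about 3° too far. It is probably inside the limits, but the margin is thin. The fingers sat about 4 mm right of centre and may have caught a foot. I'll nudge again left of centre, with shut fingers and the tool turned slightly the other way.

```bash
python3 -m crank '[[0.12,-0.15,0,0,0,0],[0.24,-0.3,0,0,0,-0.05],[0.36,-0.45,0,0,0,-0.1],[0.48,-0.6,0,0,0,-0.1],[0.6,-0.75,0,0,0,-0.1],[0.706,-0.888,0,0,0,-0.1],[0.706,-0.888,0,0,0,-0.1],[0.706,-0.888,-0.15,0,0,-0.1],[0.706,-0.888,-0.3,0,0,-0.1],[0.706,-0.888,-0.45,0,0,-0.1],[0.706,-0.888,-0.6,0,0,-0.1],[0.706,-0.888,-0.66,0,0,-0.1],[0.706,-0.888,-0.66,0,0,-0.1],[0.706,-0.888,-0.66,0,0,-0.1]]' 0
```

```text
time: 14.3
eef_pos: [511.4, -235.3, 35.4]
tool_rot: [-0.004, 0.97, -0.243, -0.01]
force: [1.9, -0.5, 0.2]
finger_gap: -0.0
```

```bash
python3 -m crank '[[0.018,0,0,0,0,0],[0.036,-0.01,0,0,0,0],[0.054,-0.018,0,0,0,0],[0.072,-0.027,0,0,0,0],[0.09,-0.035,0,0,0,0],[0.1,-0.04,0,0,0,0],[0.1,-0.04,0,0,0,0]]'; python3 -m crank '[[0.01,-0.005,0,0,0,0],[0.02,-0.01,0,0,0,0],[0.02,-0.01,0,0,0,0]]'; python3 -m crank '[[0.01,-0.005,0,0,0,0],[0.02,-0.01,0,0,0,0],[0.02,-0.01,0,0,0,0]]'; python3 -m crank '[[0.01,-0.005,0,0,0,0],[0.02,-0.01,0,0,0,0],[0.02,-0.01,0,0,0,0]]'
```

```text
time: 15.0
eef_pos: [536.2, -245.1, 35.3]
tool_rot: [-0.004, 0.97, -0.243, -0.011]
force: [-1.0, 1.9, 2.7]
finger_gap: 0.1
time: 15.3
eef_pos: [537.9, -244.6, 35.0]
tool_rot: [-0.006, 0.97, -0.243, -0.015]
force: [-11.1, 8.0, 9.8]
finger_gap: -0.2
time: 15.6
eef_pos: [539.1, -243.7, 34.8]
tool_rot: [-0.008, 0.97, -0.242, -0.02]
force: [-12.3, 8.2, 13.6]
finger_gap: 0.1
time: 15.9
eef_pos: [540.4, -242.9, 34.9]
tool_rot: [-0.01, 0.97, -0.241, -0.024]
force: [-12.3, 10.1, 13.0]
finger_gap: -0.0
```

```bash
python3 -m crank '[[-0.036,0.0175,0,0,0,0],[-0.1,0.05,0,0,0,0],[-0.2,0.1,0,0,0,0],[-0.28,0.13,0.1,0,0,0],[-0.3,0.15,0.3,0,0,0],[-0.3,0.15,0.5,0,0,0],[-0.3,0.15,0.66,0,0,0],[-0.4,0.3,0.66,0,0,0],[-0.5,0.45,0.66,0,0,0],[-0.6,0.6,0.66,0,0,0],[-0.7,0.75,0.66,0,0,0],[-0.8,0.9,0.66,0,0,0],[-0.8,0.98,0.66,0,0,0],[-0.8,0.98,0.66,0,0,0]]'; python3 - <<'E'
from h import *
a=cams.capture("top");cv2.imwrite("pics/top6.png",a)
cv2.imwrite("pics/t6.png",cv2.resize(a[120:220,300:433],None,fx=6,fy=6,interpolation=cv2.INTER_CUBIC))
E
```

```text
time: 17.3
eef_pos: [339.7, 4.0, 200.2]
tool_rot: [-0.01, 0.97, -0.24, -0.023]
force: [0.7, -0.3, 0.9]
finger_gap: -0.1
```

View pics/t6.png

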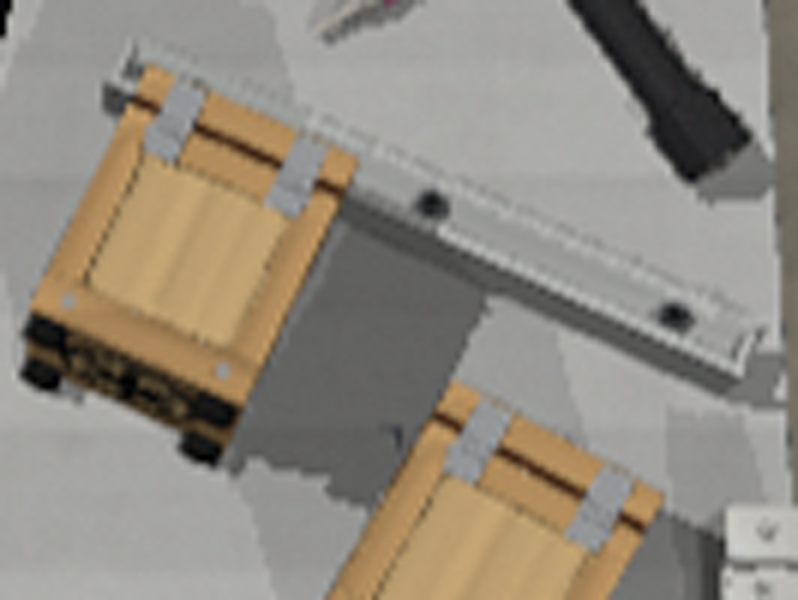

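Now the lid edge runs (145,65) to (357,157), a slope of 0.434 against 0.453 for the rail's hole line: square within about 1°. One numeric check, then I'll hand in.

```bash
python3 - <<'E'
from h import *
f=lambda u,v,z:onz("top",300+u/6,120+v/6,z)[:2]
deg=lambda e:np.degrees(np.arctan2(e[1],e[0])).round(1)
P=[f(*p,80) for p in[(145,65),(357,157)]];lid=(P[0]+P[1])/2
a=onz("top",250+212/3.15,110+75/3.15,34)[:2];b=onz("top",250+545/3.15,110+224/3.15,34)[:2]
print("lid foot-edge frame",(lid-RC)@N,(lid-RC)@-t,"top-edge frame",(lid-(a+b)/2)@N,"yaw",deg(P[0]-P[1])-90,"rail",deg(N))
Q=[f(*p,80) for p in[(455,380),(663,495)]];l2=(Q[0]+Q[1])/2;print("crate2 lid",(l2-RC)@N)
print([(p-RC)@N for p in P])
# change in rings/plug since start
d=cv2.absdiff(cv2.imread("pics/top0.png"),cv2.imread("pics/top6.png")).max(2)
print("diff ring2",d[190:218,248:275].mean(),"plug",d[254:274,400:430].mean(),"block",d[203:245,416:437].mean())
r.hand_in();print(r.get_obs()["time"])
E
```

```text
lid foot-edge frame -5.1233935872854275 77.19494425848643 top-edge frame -3.4637542884570642 yaw -24.900000000000006 rail -26.1
crate2 lid -66.68906447649005
[np.float64(-6.019821666085974), np.float64(-4.226965508484884)]
diff ring2 13.175925925925926 plug 23.743333333333332 block 22.368480725623584
the job is handed in; nothing more can be done
the job is handed in; nothing more can be done
```

I tipped both crates onto their backs, found the stamp on the left one, and pushed that crate along the worktop to the rail. The other stayed on its back. I handed in at about 17 s; no verdict is reported.

- **First push:** it left the stamped crate about 3° out of square, probably because a finger caught a foot. I pushed again left of centre with shut fingers.
- **Stamped crate, last picture:** it is square to the rail within about 1°. Its lid centre sits 77 mm from the rail's mid-length, where the limit is 100 mm.
- **Lid gap:** the image gives 3.5 to 5 mm against the 7 mm limit. Both pushes stalled firmly against the rail, so I take most of that gap as calibration error. It is still the thinnest margin.
- **Other crate:** its lid is about 67 mm short of the rail.
- **Rings, plug and step block:** the pictures show no visible movement of ring 2, the plug or the step block. My before-and-after image differences for them were not zero (about 13 to 24 grey levels), probably from moved shadows, so that check doesn't settle it. I did not check setting ring 3; the arm worked well away from it.
- **Arm:** at hand-in it stood clear at z = 200 mm, touching nothing.

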